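# Hang the cordless screwdriver on the spring balancer over the jig

### The job

Take the in-line screwdriver with the orange grip out of its slanted stand and hang it by its collar in the fork of the spring-balanced swing arm, so that in the end it hangs upright with its bit over the round pocket of the black jig. Keep hold of it while the arm sinks under the weight, and let go only once the arm carries the whole weight and stands still; never let the arm drop, bounce or spring up. Leave the other screwdriver and the things standing about where they are.

Things in the scene. Friction and masses are not known exactly. Their poses are not given: they have to be found in the camera images.
- driver_orange: In-line screwdriver, round about its z axis, 180 mm long, 0.31 to 0.43 kg; origin at the bit tip, z from bit to top. From the tip: bit and nose 0-50 mm, black body 36 mm across 50-88, steel neck 24 mm across 88-114, steel collar 46 mm across 114-122, orange grip 34 mm across 122-180. Centre of mass 80 mm from the tip. Starts leaning in one of the stand's two tubes
- driver_collar (a point): point on the orange screwdriver's axis at the underside of its collar, 114 mm from the bit tip
- driver_bit (a point): tip of the orange screwdriver's bit
- driver_violet: a second screwdriver of the same shape with a violet grip, standing in the other tube; leave it. Origin and axes as those of the orange one
- driver_stand: fixed dark steel stand, foot 150 x 226 mm, origin under it on the bench. Two grey tubes, axes leaning 0.50 rad (29 degrees) from vertical towards the stand's own -x side, 52 mm either side of its middle (y = +52 and -52 mm), 40 mm inside, 72 mm deep, rims 130 mm above the bench. A screwdriver rests on the rim by its collar and comes out along the tube's axis only, by about 120 mm
- fork_seat (a point): centre of the fork's seat, on the fork's upper face, where the underside of the collar comes to lie; the fork stays level. With no load 282 mm above the bench, 295 mm from the column's axis. A slanted lip 6 mm high, 50 mm across at the bottom and 57 mm at its top, rings the seat: bring the collar in at least 8 mm above the seat, then lower it. The lip's front gap passes the neck, not the collar
- balancer_swing (a joint): swing of the arm about the column, rad, -0.75 to 0.75: 0 with the arm along the foot's own -x axis, growing as the fork moves to the robot's right (-y). Turns with a little friction (0.5 N at the fork) and stays where it is left
- balancer_lift (a joint): how far the arm has sunk, rad: 0 at the upper stop, at most 0.70. Parallel bars 240 mm long, 0.20 rad above level at 0: the seat is 234 mm + 240 mm x sin(0.20 - value) above the bench, 60 mm + 240 mm x cos(0.20 - value) from the column's axis. A spring holds it up: it starts to sink at about 1 N, then 32 mm for each further newton. Under the screwdriver it rests at 0.25 to 0.46
- jig: black locating jig block 62 x 80 x 28 mm with a round pocket in its top, fixed to the bench; origin under its centre, pocket centred on it. The arm's fork passes over it (within about 10 mm)
- swab_cup: steel cup of swabs, 60 mm across, 88 mm tall, standing loose under the arm's sweep; origin under its centre
- pump_bottle: white pump bottle 67 mm across, 137 mm tall, loose; origin under its centre
- puck_b: black round unit with a white cap, 54 mm across, 44 mm tall, loose; origin under its centre
- glue_bottle: red bottle with a pointed black cap, 30 mm across, 92 mm tall, loose; origin under its centre
- barrel_near: white turned barrel with a black band, 45 mm thick, 150 mm long, lying loose along its own y axis; origin under its centre
- tape_green: roll of green tape lying flat, 63 mm across, 19 mm high, loose; origin under its centre
- driver_grip (a point): middle of the orange grip, on the screwdriver's axis, 152 mm from the bit tip: the place to take it, from the top along its axis
- fork_mouth (a point): middle of the fork's open mouth, 44 mm outside the seat, straight away from the column. The slot from here to the seat is 28 mm wide and flared at the mouth; the fork plate is 6 mm thick. With no load nothing of the arm rises more than 10 mm above the seat; as the arm sinks its bars slope up towards the column
- balancer_head: level head at the arm's end, carrying the fork; its x axis points along the arm, level, straight towards the column's axis, its z axis up. The fork's seat is at x = -60 mm, z = +16 mm in this frame; the parallel bars keep the head level as it sinks
- balancer_foot: grey foot 130 x 115 mm of the balancer, fixed to the bench; origin under its middle, on the vertical axis of the 27 mm column, 218 mm below the arm's pivot. The arm stretches from there roughly towards the robot. To its right, between it and the stand, fixed stacks of white boxes tower 350 mm high; their front is some 620 mm ahead of the robot
Mind the look-alikes: they are no part of the job. Of the things that look like the jig, the larger one is meant.

How it is judged:
On the way, in this order (a step that is already met when the one before it is completed fails the run):
1. the orange screwdriver is drawn out of its tube: its bit is more than 130 mm above the bench (height (world z) of driver_bit above 0.13 m), for 0.1 s.
2. still held, it sits in the fork within 7 mm, the arm bears it with more than 2.4 N and stands still (distance between driver_collar and fork_seat below 0.007 m and contact force between driver_orange and balancer_head above 2.4 N and contact force between the fingers and driver_orange above 0.3 N and velocity of joint balancer_lift between -0.1 and 0.1 rad/s), for 0.25 s.
At the end, for the whole second after the job is handed in: the orange screwdriver hangs in the fork, its collar within 7 mm of the seat centre, upright within 0.12 rad, its bit within 22 mm horizontally of the jig's centre, the arm sunk by more than 0.15 rad and everything at rest (arm below 0.08 rad/s, screwdriver below 30 mm/s) (distance between driver_collar and fork_seat below 0.007 m and angle between driver_orange's own z axis and vertical below 0.12 rad and horizontal distance between driver_bit and jig below 0.022 m and value of joint balancer_lift above 0.15 rad and velocity of joint balancer_lift between -0.08 and 0.08 rad/s and linear speed of driver_orange below 0.03 m/s); the robot touches nothing.
It fails at once if the arm drops, bounces or springs up: faster than 1.0 rad/s (240 mm/s at the fork) (velocity of joint balancer_lift above 1 rad/s or velocity of joint balancer_lift below -1 rad/s).
It fails at once if the violet screwdriver is moved by more than 20 mm (distance of driver_violet from where it was at the start of the episode above 0.02 m).
It fails at once if a thing standing about (cup, pump bottle, puck, red bottle, barrel, tape) is moved by more than 30 mm (distance of any of swab_cup, pump_bottle, puck_b, glue_bottle, barrel_near, tape_green from where it was at the start of the episode above 0.03 m).
It also fails if it takes over 48 s, if anything falls off the work surface, if the arm or the gripper's body presses on something with over 40 N, if the wrist force passes 120 N, or if a joint passes its speed limit or range.

### The arm

A 6-joint arm with a two-finger parallel gripper is mounted at the origin on a cart in front of the work surface, level with it; the furniture and walls round the work are solid. World frame = base frame: x ahead of the robot, y to its left, z up, the work surface at z = 0. Lengths are in m, angles in rad, forces in N, time in s.
With the tool pointing down it reaches from about 0.3 to 0.875 m from the base axis. Payload 6.4 kg.
Tool frame: the origin (TCP) lies on the centre line of the jaws, within the pads' length; the fingertips stand 17 mm ahead of it and the grasp point (between the pads) lies 2 mm behind it; z points along the fingers, y is the line along which they close (so a half turn about z gives the same grasp; the last joint's range is limited). The gripper opens to 85 mm and grips with 20 to 120 N. Pads are 22 mm wide; open, the fingers measure 114 mm over their backs; the gripper's body (76 mm by 85 mm) begins 54 mm behind the grasp point. The pads swing forward as they close: fully open they stand 13 mm farther back than shut.
Start: joints at [1.052, 0.181, 1.607, -0, 1.354, -0.206], TCP at [0.177, 0.547, 0.222] pointing down, gripper open.
Joint ranges: [-2.99, 2.99], [-0.89, 2.07], [0.3, 2.58], [-1.14, 4.28], [0, 2.63], [-3.12, 3.12]. Speed limits (rad/s): [2.57, 2.57, 3.01, 3.14, 3.14, 3.14].

### API

Orientations are given as a unit quaternion [x, y, z, w].
In Python, from station import status, optics, close_job gives the robot as it stands. The module is installed in compiled form; this text tells all that it offers.
- The arm moves only by the tool servo_tool, never from a script. Its argument "moves" is a list of rows, each a list of 7 numbers: the closure, from 0 (fully open) to 1 (shut), then the shift along the world's x, y, z in m, then the turn, a rotation vector about the world's x, y, z in degrees. A call has 1 to 12 rows; each row shifts and turns the commanded pose from where the row before left it; what a row does not reach is not made up. A row lasts 1/12 s, in which the tool goes at most 41.7 mm and 7.16 degrees, less where a joint would pass 70% of its speed; a pose out of reach is approached as far as the arm can. A call with a gripper value outside its range is refused whole. The fingers move at their own pace and stop on an object; "grip_force" is the grip in N (left out, the last holds). Time passes only in rows, so rows that do not move let the fingers close. It gives the time, the measured TCP pose, the force, the opening and the grip force at its end, in the units of the state.
- status.sense(): the state, without advancing time (a new reading comes with each control period).
- optics.grab_frame(name): name is "side" or "top"; returns the picture (480x640x3 uint8, red, green, blue); there is no depth.
- optics.camera_params(name): a dict with "vfov" (degrees; the focal length in pixels is half the picture's height over the tangent of half this angle, whatever the lens; pixels are square), "cx", "cy" (the principal point, pixels), "rvec" (rotation vector, rad) and "tvec" (3), from world to camera coordinates, as OpenCV has them. Camera axes: x right, y down, z forward; pixel columns grow to the right and rows downward; lengths in m; the calibration is good to about 2 mm. A picture is of the moment at which its call begins. camera_params takes no time and is no camera call.
- close_job(): hands the job in; it is judged then, once.
The state is a dict: "t": time; "joint_positions": joint angles; "joint_vel": joint speeds; "joint_torque": joint torques, N m; "eef_pos": TCP position; "orientation": TCP orientation; "ft_force": force on the tool from outside, world axes, zero at the start; "moment": the same for the moment, N m; "opening": opening from 0.0 (shut) to 1.0 (fully open); "grip_force": force on a finger pad.
Only numpy, scipy, OpenCV 4.12 (cv2) and the standard library are available. Lean on these libraries where they do the work, as an engineer would, in place of code of your own. Each camera call takes 0.05 s, during which the arm holds its last target. There are 200 camera calls.

## Working session

There is one attempt and no reset: what is moved stays moved. The work goes in short steps, Python scripts to look and compute and a tool call to move; the robot and the scene stay as the last step left them, time stands still between calls to the robot, and variables do not carry over. Pictures are saved under pics/ and viewed, at most 12 in all, crops included, and the job is handed in when it is done.

Besides the shell and the picture viewer there is one more tool, called as a command line: name --pt "numbers of a row" for each row, then --argument value for the rest. servo_tool: Moves the arm, as the interface text tells. Its arguments: {"type":"object","properties":{"moves":{"type":"array","items":{"type":"array","items":{"type":"number"}}},"grip_force":{"type":"number"}},"required":["moves"]}

```bash
mkdir -p pics
cat > h.py <<'E'
import numpy as np,cv2
from station import status,optics
def cam(n):
    p=optics.camera_params(n);f=240/np.tan(np.radians(p['vfov'])/2)
    K=np.array([[f,0,p['cx']],[0,f,p['cy']],[0,0,1]]);R=cv2.Rodrigues(np.array(p['rvec'],float))[0];t=np.array(p['tvec'],float)
    return K,R,t
def proj(n,P):
    K,R,t=cam(n);q=(R@np.atleast_2d(P).T).T+t;q=q@K.T;return q[:,:2]/q[:,2:]
def ray(n,uv):
    K,R,t=cam(n);d=R.T@np.linalg.inv(K)@np.array([uv[0],uv[1],1.]);return -R.T@t,d/np.linalg.norm(d)
def onz(n,uv,z):
    c,d=ray(n,uv);return c+d*(z-c[2])/d[2]
def tri(us,ut):
    (a,d),(b,e)=ray('side',us),ray('top',ut)
    s=np.linalg.lstsq(np.c_[d,-e],b-a,rcond=None)[0];p=a+s[0]*d;q=b+s[1]*e
    return (p+q)/2,np.linalg.norm(p-q)
def snap(n,f):
    im=optics.grab_frame(n)[:,:,::-1].copy();cv2.imwrite('pics/'+f,im);return im
E
python3 - <<'E'
from h import *
np.set_printoptions(precision=4,suppress=True)
for n in('side','top'):
    snap(n,n+'0.png');print(optics.camera_params(n));K,R,t=cam(n);print(-R.T@t)
print(status.sense())
E
```

```text
{'vfov': 43.23781883842162, 'cx': 332.3363349498856, 'cy': 245.31331073218843, 'rvec': array([ 2.0418, -1.6441,  0.4925]), 'tvec': array([-0.3083,  0.5277,  1.286 ])}
[-0.2124 -0.3832  1.3547]
{'vfov': 50.35489062700785, 'cx': 325.9792898405697, 'cy': 240.23835059062623, 'rvec': array([ 2.0528, -2.1703,  0.2349]), 'tvec': array([-0.1566,  0.629 ,  1.3859])}
[ 0.3118 -0.1711  1.4881]
{'t': 0.1, 'joint_positions': array([ 1.0517,  0.1815,  1.6079, -0.    ,  1.3538, -0.2063]), 'joint_vel': array([ 0.0005, -0.0021, -0.0012,  0.0006, -0.0014,  0.0003]), 'joint_torque': array([  0.0011, -44.5875, -35.2242,  -0.0001,   0.0041,   0.    ]), 'eef_pos': array([0.1767, 0.5467, 0.2211]), 'orientation': array([ 0.1558,  0.9878, -0.0007, -0.0003]), 'ft_force': array([-1.1933,  0.3826, -0.3094]), 'moment': array([ 0.0354,  0.034 , -0.0339]), 'grip_force': 0.0, 'opening': 0.9980759265635022}
```

View pics/side0.png

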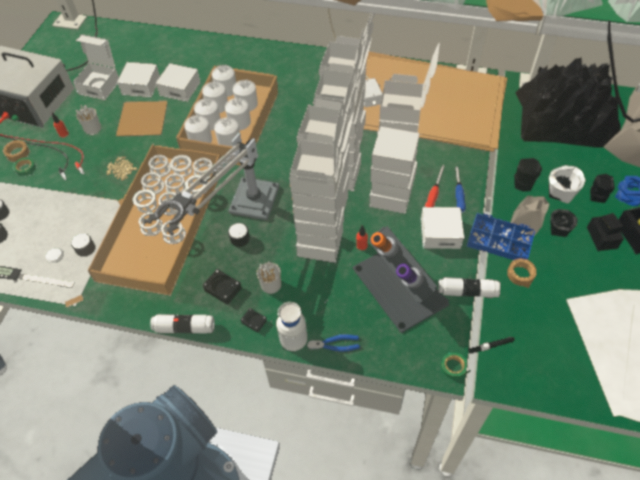

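View pics/top0.png

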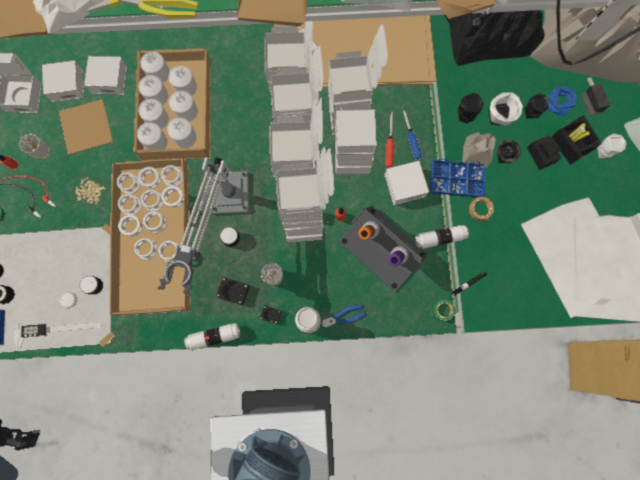

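The side view shows the orange driver's top at (379,239) and the violet's at (403,270). The stand is at (395,285), the fork at (165,215), the large jig at (222,286) and the small look-alike at (254,319).

The top view shows orange at (367,231), violet at (397,257), the fork at (178,272), the large jig at (233,291) and the small one at (270,314).

Things that could be taken for the orange driver: the violet driver at (397,257), the red bottle at (341,214) and the red screwdriver at (390,150). I choose (367,231) and will check it in a close crop.

Run:
```python
from h import *
s=cv2.imread('pics/side0.png');t=cv2.imread('pics/top0.png')
r=lambda a:cv2.resize(a,None,fx=4,fy=4,interpolation=cv2.INTER_CUBIC)
a=r(s[225:335,345:445]);b=r(t[200:310,330:430]);cv2.imwrite('pics/c1.png',np.hstack([a,b])) 
a=r(s[185:310,140:240]);b=r(t[230:355,155:255]);cv2.imwrite('pics/c2.png',np.hstack([a,b]))
```

```text
(no output)
```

View pics/c1.png

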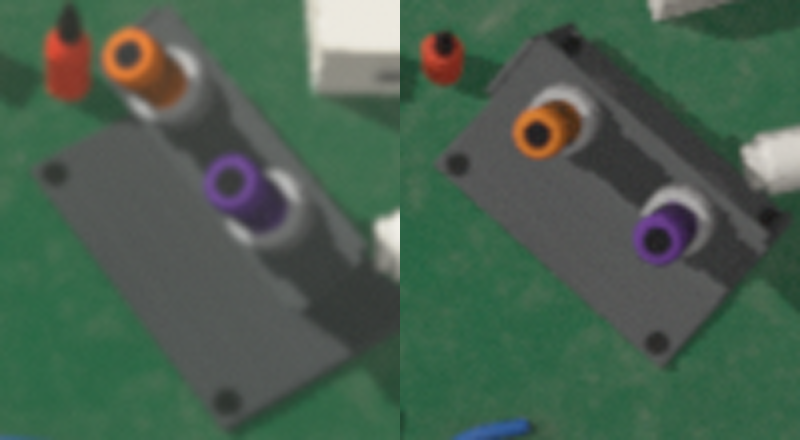

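View pics/c2.png

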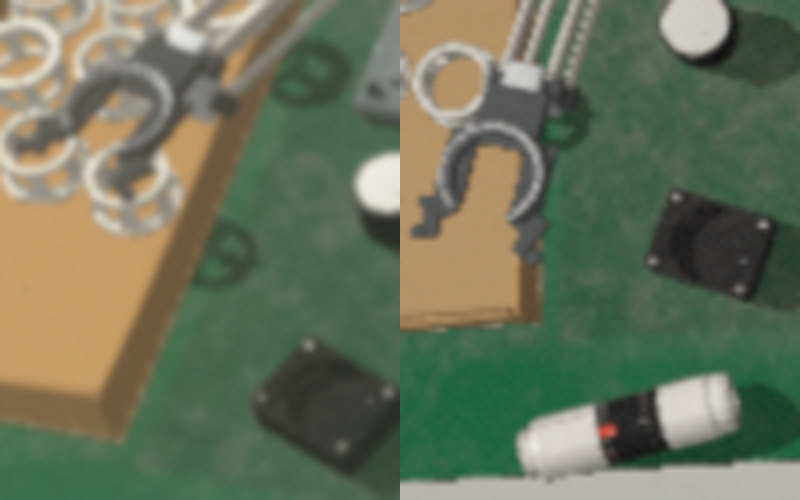

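Crop 1 confirms the choice: an orange grip with its top disc at side (376.6,237.9) and top (364.1,233.1). Violet is at side (402.9,270.1) and top (393.9,259.6). Crop 2 shows the lip ring centre at side (170.1,211.4) and top (177.9,272.9), and the large jig's top centre at top (231.6,290.4).

```bash
cat >> h.py <<'E'
np.set_printoptions(precision=4,suppress=True)
E
python3 - <<'E'
from h import *
o,e=tri((376.6,237.9),(364.1,233.1));print('o',o,e)
v,e=tri((402.9,270.1),(393.9,259.6));print('v',v,e)
f,e=tri((170.1,211.4),(177.9,272.9));print('fork',f,e,onz('top',(177.9,272.9),.288),onz('side',(170.1,211.4),.288))
j=onz('top',(231.6,290.4),.028);print('jig',j, onz('side',(140+(322)/4-.375,185+405/4-.375),.028))
print('foot est',onz('top',(230,192),.03))
for n in('side','top'):
    print(n,'o@.188',onz(n,[(376.6,237.9),(364.1,233.1)][n=='top'],.188),'v',onz(n,[(402.9,270.1),(393.9,259.6)][n=='top'],.188))
y=(o-v)[:2];print('dist',np.linalg.norm(y)); y/=np.linalg.norm(y); print('stand y',y,'lean dir(-x)',np.array([-y[1],y[0]]),)
for nm,uv in dict(cup=(272,272),pump=(307,319),glue=(341,214),puck=(229.5,236),barrel=(212,336),box=(302,215)).items():
    print(nm,onz('top',uv,dict(cup=.088,pump=.12,glue=.08,puck=.044,barrel=.045,box=.35)[nm]))
E
```

```text
o [ 0.6072 -0.2902  0.1857] 0.0003542020211745624
v [ 0.5336 -0.3636  0.182 ] 0.0013346916467135118
fork [0.5127 0.1669 0.2851] 0.0015092156690130123 [0.5119 0.1668 0.288 ] [0.511  0.1647 0.288 ]
jig [0.4961 0.0862 0.028 ] [0.488  0.0854 0.028 ]
foot est [0.7903 0.0857 0.03  ]
side o@.188 [ 0.6055 -0.2902  0.188 ] v [ 0.5301 -0.3643  0.188 ]
top o@.188 [ 0.6068 -0.2902  0.188 ] v [ 0.5324 -0.3621  0.188 ]
dist 0.10393093709088229
stand y [0.7082 0.706 ] lean dir(-x) [-0.706   0.7082]
cup [ 0.5333 -0.0368  0.088 ]
pump [ 0.3973 -0.1284  0.12  ]
glue [ 0.6908 -0.2382  0.08  ]
puck [0.6525 0.0868 0.044 ]
barrel [0.37   0.1397 0.045 ]
box [ 0.6207 -0.1354  0.35  ]
```

servo_tool --pt "0 0 0 0.04 0 0 -6.8" --pt "0 0 0 0.04 0 0 -6.8" --pt "0 0 0 0.04 0 0 -6.8" --pt "0 0 0 0.04 0 0 -6.8" --pt "0 0.018 -0.037 0 0 0 0" --pt "0 0.018 -0.037 0 0 0 0" --pt "0 0.018 -0.037 0 0 0 0" --pt "0 0.018 -0.037 0 0 0 0" --pt "0 0.018 -0.037 0 0 0 0" --pt "0 0.018 -0.037 0 0 0 0" --pt "0 0.018 -0.037 0 0 0 0" --pt "0 0.018 -0.037 0 0 0 0"

```text
t: 1.1
eef_pos: [0.321, 0.2493, 0.3817]
orientation: [0.383, 0.924, 0.0, 0.0]
ft_force: [1.1, -0.6, 0.6]
opening: 1.003
grip_force: 0.0
```

servo_tool --pt "0 0.018 -0.037 0 0 0 0" --pt "0 0.018 -0.037 0 0 0 0" --pt "0 0.018 -0.037 0 0 0 0" --pt "0 0.018 -0.037 0 0 0 0" --pt "0 0.018 -0.037 0 0 0 0" --pt "0 0.018 -0.037 0 -4 -4 0" --pt "0 0.018 -0.037 0 -4 -4 0" --pt "0 0.018 -0.037 0 -4 -4 0" --pt "0 0.018 -0.037 0 -4 -4 0" --pt "0 0.018 -0.037 0 -4.3 -4.2 0" --pt "0 0 0 0 0 0 0" --pt "0 0 0 0 0 0 0"

```text
t: 2.1
eef_pos: [0.5, -0.1194, 0.3805]
orientation: [0.373, 0.895, -0.095, 0.227]
ft_force: [-0.0, 0.6, 0.5]
opening: 1.0
grip_force: 0.0
```

```bash
cat >> h.py <<'E'
from scipy.spatial.transform import Rotation as Ro
def tool(s=None):
    s=s or status.sense();M=Ro.from_quat(s['orientation']).as_matrix();return np.array(s['eef_pos']),M
def turn(y,z):
    p,M=tool();z=z/np.linalg.norm(z);y=y-z*(y@z);y/=np.linalg.norm(y)
    T=np.c_[np.cross(y,z),y,z];return np.degrees((Ro.from_matrix(T@M.T)).as_rotvec())
E
python3 - <<'E'
from h import *
s=status.sense();p,M=tool(s);print(s['t'],p,s['joint_positions']);print(M)
a=np.array([-.3385,.3394,.8776]);P=np.array([.6158,-.2997,.1629])
print('turn',turn(np.array([.708,.706,0]),-a),'to pre',P+.1*a-p)
E
```

```text
2.1 [ 0.5    -0.1194  0.3805] [-0.3275 -0.3412  1.8574 -0.2324  1.1833 -1.0695]
[[-0.6194  0.7099  0.3352]
 [ 0.6237  0.7043 -0.3391]
 [-0.4768 -0.001  -0.879 ]]
turn [-0.0771 -0.1598  0.1482] to pre [ 0.082  -0.1464 -0.1298]
```

servo_tool --pt "0 0.0164 -0.0293 -0.01 0 0 0" --pt "0 0.0164 -0.0293 -0.01 0 0 0" --pt "0 0.0164 -0.0293 -0.01 0 0 0" --pt "0 0.0164 -0.0293 -0.01 0 0 0" --pt "0 0.0164 -0.0293 -0.01 0 0 0" --pt "0 0 0 -0.027 0 0 0" --pt "0 0 0 -0.027 0 0 0" --pt "0 0 0 -0.026 0 0 0" --pt "0 0 0 0 0 0 0" --pt "0 0 0 0 0 0 0"

```text
t: 2.93
eef_pos: [0.5825, -0.2641, 0.2505]
orientation: [0.371, 0.895, -0.094, 0.226]
ft_force: [-0.5, -0.7, 0.6]
opening: 1.001
grip_force: 0.0
```

Run:
```python
from h import *
s=status.sense();p,M=tool(s);print(s['t'],p)
P=np.array([.6158,-.2997,.1629]);print(P-p)
a=snap('side','s1.png');b=snap('top','t1.png')
for im,n in((a,'side'),(b,'top')):
    uv=proj(n,[p,p+M[:,2]*.1,P]);print(uv)
    for q in uv: cv2.circle(im,tuple(int(v) for v in q),1,(0,255,0),-1)
r=lambda a:cv2.resize(a,None,fx=4,fy=4,interpolation=cv2.INTER_CUBIC)
cv2.imwrite('pics/c3.png',np.hstack([r(a[190:330,345:445]),r(b[190:330,320:420])]))
```

```text
2.9333 [ 0.5825 -0.2641  0.2505]
[ 0.0333 -0.0356 -0.0876]
[[364.6267 228.1835]
 [380.0245 241.0601]
 [380.7764 241.1718]]
[[356.2382 237.5145]
 [366.0083 231.7354]
 [366.7149 231.7444]]
```

View pics/c3.png

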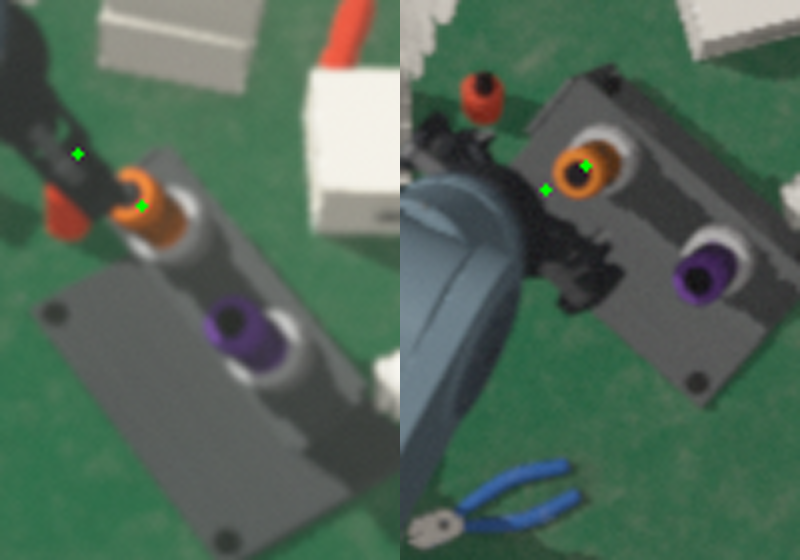

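The crop shows the open fingers at either side of the orange axis, with the projected grip point on the orange grip at (142,206) and (586,166) in the crop. I advance along the axis and close.

servo_tool --pt "0 0.006 -0.006 -0.015 0 0 0" --pt "0 0.006 -0.006 -0.015 0 0 0" --pt "0 0.006 -0.006 -0.015 0 0 0" --pt "0 0.005 -0.006 -0.015 0 0 0" --pt "0 0.005 -0.006 -0.014 0 0 0" --pt "0 0.005 -0.006 -0.013 0 0 0" --pt "0 0 0 0 0 0 0" --pt "0 0 0 0 0 0 0"

```text
t: 3.7
eef_pos: [0.6167, -0.3017, 0.1665]
orientation: [0.372, 0.895, -0.095, 0.229]
ft_force: [0.3, 1.2, 0.1]
opening: 1.002
grip_force: 0.0
```

servo_tool --pt "0.3 0 0 0 0 0 0" --pt "0.5 0 0 0 0 0 0" --pt "1 0 0 0 0 0 0" --pt "1 0 0 0 0 0 0" --pt "1 0 0 0 0 0 0" --pt "1 0 0 0 0 0 0" --pt "1 0 0 0 0 0 0" --pt "1 0 0 0 0 0 0" --pt "1 0 0 0 0 0 0" --pt "1 0 0 0 0 0 0" --grip_force 60

```text
t: 4.53
eef_pos: [0.6164, -0.3012, 0.1663]
orientation: [0.371, 0.895, -0.095, 0.229]
ft_force: [-2.1, 3.2, 5.6]
opening: 0.377
grip_force: 58.8
```

servo_tool --pt "1 -0.0034 0.0034 0.0088 0 0 0" --pt "1 -0.0034 0.0034 0.0088 0 0 0" --pt "1 -0.0068 0.0068 0.0176 0 0 0" --pt "1 0 0 0 0 0 0"

```text
t: 4.87
eef_pos: [0.603, -0.2876, 0.2041]
orientation: [0.371, 0.894, -0.095, 0.23]
ft_force: [1.1, -0.0, -2.5]
opening: 0.373
grip_force: 60.8
```

servo_tool --pt "1 -0.0068 0.0068 0.0176 0 0 0" --pt "1 -0.0068 0.0068 0.0176 0 0 0" --pt "1 -0.0068 0.0068 0.0176 0 0 0" --pt "1 -0.0068 0.0068 0.0176 0 0 0" --pt "1 -0.0068 0.0068 0.0176 0 0 0" --pt "1 -0.0068 0.0068 0.0176 0 0 0" --pt "1 0 0 0.02 0 0 0" --pt "1 0 0 0.02 0 0 0" --pt "1 0 0 0 0 0 0"

```text
t: 5.62
eef_pos: [0.5627, -0.2476, 0.3506]
orientation: [0.371, 0.894, -0.095, 0.232]
ft_force: [1.3, -0.4, -2.2]
opening: 0.375
grip_force: 61.3
```

Run:
```python
from h import *
s=status.sense();p,M=tool(s);print(s['t'],p,s['joint_positions'],s['ft_force'],s['moment'])
u=np.array([.795-.512,.086-.167,0]);u/=np.linalg.norm(u);print('u',u)
z=np.array([0,0,-1.]);y=np.array([-u[1],u[0],0]);w=turn(y,z);print('turn',w,np.linalg.norm(w))
a=snap('side','s2.png');b=snap('top','t2.png')
t0=cv2.imread('pics/top0.png')
r=lambda a:cv2.resize(a,None,fx=5,fy=5,interpolation=cv2.INTER_CUBIC)
cv2.imwrite('pics/c4.png',np.hstack([r(t0[165:285,165:245]),r(a[170:290,335:415])]))
```

```text
5.6167 [ 0.5627 -0.2476  0.3506] [-0.545  -0.1257  1.7451 -0.1346  1.0319 -1.2881] [ 1.2621 -0.3895 -2.1667] [0.2027 0.2444 0.0385]
u [ 0.9614 -0.2752  0.    ]
turn [14.8371 25.2984 28.5124] 40.90365760575786
```

View pics/c4.png

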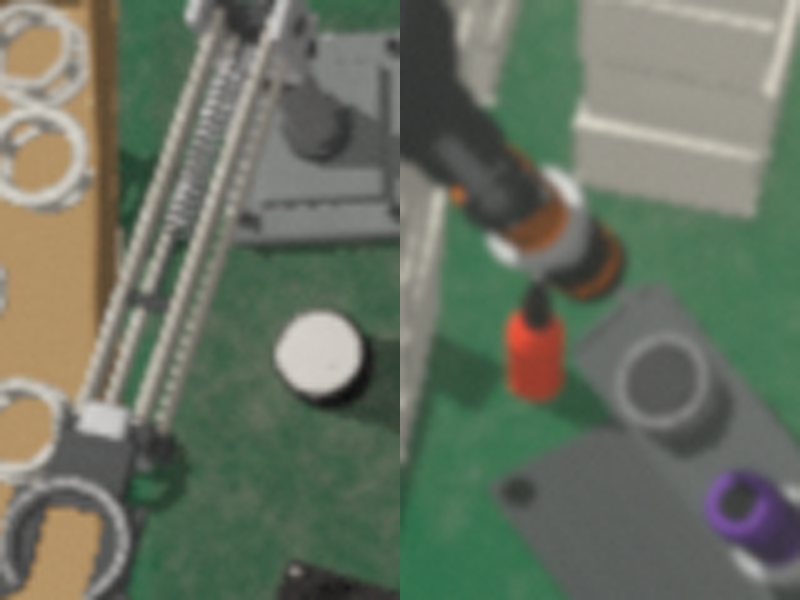

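The crop shows the driver in the gripper, clear of the empty tube, with the violet one untouched. Next I turn it upright and travel to the front of the fork mouth.

servo_tool --pt "1 -0.01 0.01 0 2.47 4.22 4.75" --pt "1 -0.01 0.01 0 2.47 4.22 4.75" --pt "1 -0.01 0.01 0 2.47 4.22 4.75" --pt "1 -0.01 0.02 0 2.47 4.22 4.75" --pt "1 -0.016 0.03 0 2.47 4.22 4.75" --pt "1 -0.016 0.03 0 2.47 4.22 4.75" --pt "1 -0.018 0.033 0 0 0 0" --pt "1 -0.018 0.033 0 0 0 0" --pt "1 -0.018 0.033 0 0 0 0" --pt "1 -0.018 0.033 0 0 0 0" --pt "1 -0.018 0.033 0 0 0 0" --pt "1 0 0.03 0 0 0 0"

```text
t: 6.72
eef_pos: [0.3962, 0.0596, 0.3435]
orientation: [0.139, 0.99, -0.001, -0.006]
ft_force: [1.1, 0.2, -4.2]
opening: 0.37
grip_force: 61.1
```

servo_tool --pt "1 0 0.035 0 0 0 0" --pt "1 0 0.035 0 0 0 0" --pt "1 0.004 0.035 0 0 0 0" --pt "1 0.002 0.01 0 0 0 0" --pt "1 0 0 0 0 0 0" --pt "1 0 0 0 0 0 0"

```text
t: 7.22
eef_pos: [0.4049, 0.1729, 0.3438]
orientation: [0.138, 0.99, -0.001, -0.005]
ft_force: [0.1, 0.2, -4.3]
opening: 0.371
grip_force: 61.4
```

Run:
```python
from h import *
s=status.sense();p,M=tool(s);print(s['t'],p,s['joint_positions'],s['ft_force']);print(M)
b1=onz('top',(191,247),.265);b2=onz('top',(212.6,174),.225);d=(b2-b1)[:2];print('bardir',d/np.linalg.norm(d))
u=np.array([.9614,-.2752,0]);print('turn',turn(np.array([-u[1],u[0],0]),np.array([0,0,-1.])))
a=snap('side','s3.png');b=snap('top','t3.png')
for n in('side','top'): print(proj(n,[p,p+[0,0,-.04],p+[0,0,-.154],[.512,.166,.282]]))
r=lambda a:cv2.resize(a,None,fx=4,fy=4,interpolation=cv2.INTER_CUBIC)
cv2.imwrite('pics/c5.png',np.hstack([r(a[180:320,120:220]),r(b[220:360,130:230])]))
```

```text
7.2167 [0.4049 0.1729 0.3438] [ 0.1327 -0.205   1.7464  0.0001  1.6105 -1.1613] [ 0.0717  0.1613 -4.2598]
[[-0.9619  0.2733 -0.0102]
 [ 0.2733  0.9619 -0.0013]
 [ 0.0095 -0.004  -0.9999]]
bardir [ 0.9746 -0.2238]
turn [ 0.0726 -0.5862 -0.1142]
[[141.185  234.1695]
 [146.3841 245.1376]
 [159.8317 273.5073]
 [170.3368 212.5767]]
[[167.7947 317.0035]
 [173.032  318.1369]
 [186.2085 320.9884]
 [178.9385 273.2291]]
```

View pics/c5.png

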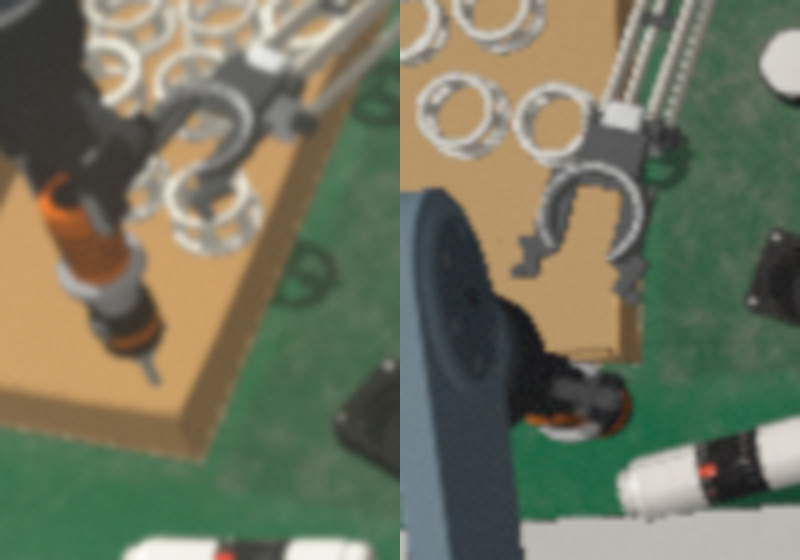

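The crop shows the driver upright in front of the mouth, with the bit tip at side (158.4,274.9) and the collar near side (144.7,247.5). The fork is clear. I will measure the held driver numerically from masks.

Run:
```python
from h import *
for f,(r0,r1,c0,c1) in (('s3',(222,280,126,166)),('t3',(308,334,158,196))):
    im=cv2.imread(f'pics/{f}.png');h=cv2.cvtColor(im,cv2.COLOR_BGR2HSV)
    print(f,'cols',c0)
    for r in range(r0,r1):
        L=''
        for c in range(c0,c1):
            H,S,V=[int(v) for v in h[r,c]]
            L+='W' if S<60 and V>140 else 'g' if S<75 and V>75 else 'k' if V<75 else 'O' if S>165 and H<20 else 'G' if 35<H<90 else '.'
        print(r,L)
```

```text
s3 cols 126
222 gkkkkkkkkkkkkkkkkkkkkkkkkkkkggWWWWWWg..g
223 gkkkkkkk...kkkkkkkkkkkkkkkkggWWWWWWWWggW
224 .gkkkk......kkkkkkkkkkkkkkkgWWWWWWWWWWWW
225 .ggkk......kkkkkkkkkkkkkkkggWWWWWWWWWWWW
226 .ggk.....kkkkkkkkkkkkkkkkggWWWWWgWWWWWWW
227 ..g.....kkkkkkkkkkkkkkkkkggg..gWgWWWWWWW
228 .....O..kkkkkkk.kkkkkkkkk......WWWWWWWWW
229 ....OOO.kkkkkkggggkkkkkkk......WWWWWWWWW
230 ....OOO..kkkkggggggkkkkkk.....gWWWWWWWWW
231 ....OOOO.......ggggkkkkkkg..gWWWWWgWWWWW
232 ....OOOOOO.....gggggkkkkkggWWWWWWg..WWWW
233 .....OOOOOOOOO..ggggkkkkkggWWWWW....gWWW
234 .....OOOOOOOOOO.gggggkkkggWWWWg......WWW
235 ......OOOOOOOOO..ggggkkgggggg........WWW
236 .......OOOOOOOOO.gggggg..............WWW
237 .......OOOOOOOOO..ggggg..............WWW
238 ........OOOOOOOO...ggg...gg..........WWW
239 ..........OOO.O..........gWW.........gWW
240 .........................gWWW.........WW
241 ..........................gWW..........W
242 ..........................gggg..........
243 ...........................ggg..........
244 ...........................ggg..........
245 .........Wg................ggg..........
246 ....
[... 1951 characters left out ...]
kkkGGGGGGGGG
318 kkkkkkkkkkkkkkkkkkkkkkkkkkk.kGGGGGGGGG
319 kkkkkkkkkkkkkkkkkkkkk.kk.kkkkkGGGGGGGG
320 kkkkkkkkkkkkkkkkkkkkkkkgkkkkkkGGGGGGGG
321 kkkkkkkkkkkkkkkkkkkkkkkkkkkkkkGGGGGGGG
322 kkkkkkkkkkkkkkkkkgkkkkkkkkkkkkGGGGGGGG
323 kkkk.kkkkkkkkkkkg.kkkkkkkkkkkkGGGGGGGG
324 kkk.OOOOOkOOOOOkk.kkkkkkkkkkkkGGGGGGGG
325 kkG..OOO..OOOOOkk..gkkkkkkkkkGGGGGGGGG
326 kGGGG..ggg..gkk.ggggggkkkkOkkGGGGGGGGG
327 GGGGGGggWgggggggggggggkkkkkkGGGGGGGGGG
328 GGGGGGGGgWWWWWWWWgggg.kkkkGGGGGGGGGGGG
329 GGGGGGGGGgWWWWWWWggggGGGGGGGGGGGGGGGGG
330 GGGGGGGGGGGGGggggGGGGGGGGGGGGGGGGGGGGG
331 GGGGGGGGGGGGGGGGGGGGGGGGGGGGGGGGGGGGGG
332 GGGGGGGGGGGGGGGGGGGGGGGGGGGGGGGGGGGGGg
333 GGGGGGGGGGGGGGGGGGGGGGGGGGGGGGGGGGgWWW
```

Run:
```python
from h import *
p=np.array([.4049,.1729,.3438]);th=np.linspace(0,2*np.pi,200)
ax=np.array([.0102,.0013,.9999])
for n in('side','top'):
    for d in(154,157,160):
        c=p+ax*(.118-d/1000)
        C=np.concatenate([p+ax*(h-d/1000)+.023*np.c_[np.cos(th),np.sin(th),0*th] for h in(.114,.122)])
        uv=proj(n,C);print(n,d,'col',uv[:,0].min(),uv[:,0].max(),'row',uv[:,1].min(),uv[:,1].max(),'tip',proj(n,p-ax*d/1000)[0])
```

```text
side 154 col 134.25697450691936 157.32226438170386 row 234.20779340706946 254.3658889754221 tip [159.6605 274.0962]
side 157 col 134.65825580422273 157.67616175251106 row 235.03648002883253 255.1682321856206 tip [159.9866 274.8013]
side 160 col 135.0579072653989 158.02870744401054 row 235.86201318076522 255.96747557421187 tip [160.3116 275.5038]
top 154 col 161.92011632863225 183.09891112186324 row 307.9164127754215 328.4669463631102 tip [186.2903 321.6103]
top 157 col 162.3309726115245 183.45411108322963 row 308.03742452119377 328.53679240205776 tip [186.6076 321.6894]
top 160 col 162.7397743362605 183.80754753065233 row 308.1578338227247 328.60629014145064 tip [186.9235 321.7682]
```

servo_tool --pt "1 0.012 0.018 -0.008 0 -0.6 0" --pt "1 0 0 0 0 0 0" --pt "1 0.0145 -0.0037 0 0 0 0" --pt "1 0.0145 -0.0037 0 0 0 0" --pt "1 0.0097 -0.0025 0 0 0 0" --pt "1 0 0 0 0 0 0" --pt "1 0 0 0 0 0 0"

```text
t: 7.9
eef_pos: [0.4561, 0.1802, 0.3373]
orientation: [0.14, 0.99, 0.0, 0.001]
ft_force: [0.3, -0.4, -3.2]
opening: 0.375
grip_force: 61.8
```

Run:
```python
from h import *
s=status.sense();p,M=tool(s);print(s['t'],p,s['ft_force'])
a=snap('side','s4.png');b=snap('top','t4.png')
r=lambda a:cv2.resize(a,None,fx=5,fy=5,interpolation=cv2.INTER_CUBIC)
cv2.imwrite('pics/c6.png',np.hstack([r(a[190:300,130:210]),r(b[230:340,145:225])]))
```

```text
7.9 [0.4561 0.1802 0.3373] [ 0.3245 -0.4117 -3.1986]
```

View pics/c6.png

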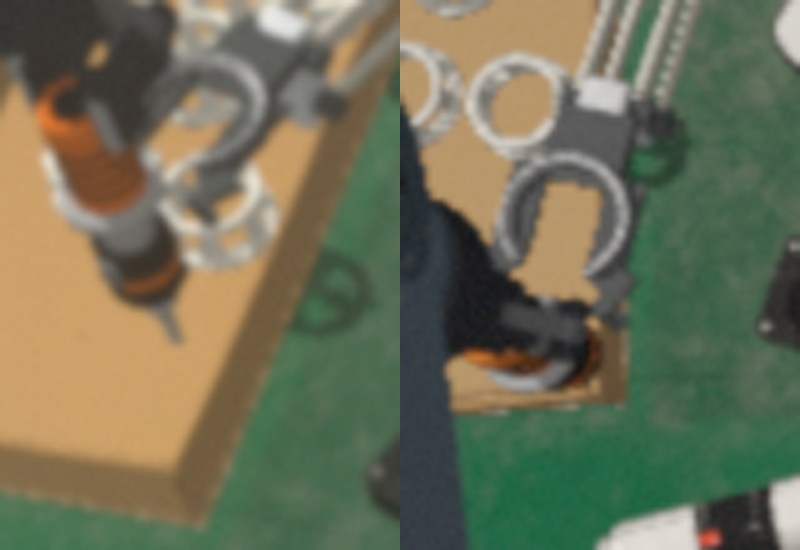

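The crop shows the collar centre near top-crop (535,345), in line with the slot axis through the fork centre (565,215). The neck is just outside the mouth, so I enter.

servo_tool --pt "1 0.0078 -0.0019 0 0 0 0" --pt "1 0.0078 -0.0019 0 0 0 0" --pt "1 0.0078 -0.0019 0 0 0 0" --pt "1 0 0 0 0 0 0"

```text
t: 8.33
eef_pos: [0.4812, 0.1749, 0.3376]
orientation: [0.139, 0.99, 0.0, 0.002]
ft_force: [0.2, -0.4, -4.4]
opening: 0.371
grip_force: 61.8
```

servo_tool --pt "1 0.0078 -0.0019 0 0 0 0" --pt "1 0.0078 -0.0019 0 0 0 0" --pt "1 0 0 0 0 0 0"

```text
t: 8.58
eef_pos: [0.4967, 0.1712, 0.3375]
orientation: [0.139, 0.99, 0.0, 0.002]
ft_force: [0.4, 0.1, -3.3]
opening: 0.373
grip_force: 61.8
```

servo_tool --pt "1 0.0078 -0.0019 0 0 0 0" --pt "1 0.0068 -0.0016 0 0 0 0" --pt "1 0 0 0 0 0 0" --pt "1 0 0 0 0 0 0"

```text
t: 8.92
eef_pos: [0.5101, 0.1679, 0.3375]
orientation: [0.139, 0.99, 0.0, 0.001]
ft_force: [-0.5, -0.1, -4.2]
opening: 0.371
grip_force: 61.8
```

Run:
```python
from h import *
s=status.sense();p,M=tool(s);print(s['t'],p,s['ft_force'],s['moment'])
a=snap('side','s5.png');b=snap('top','t5.png')
r=lambda a:cv2.resize(a,None,fx=5,fy=5,interpolation=cv2.INTER_CUBIC)
cv2.imwrite('pics/c7.png',np.hstack([r(a[180:290,135:215]),r(b[230:340,145:225])]))
```

```text
8.9167 [0.5101 0.1679 0.3375] [-0.522  -0.1413 -4.1732] [ 0.072  -0.0541 -0.0249]
```

View pics/c7.png

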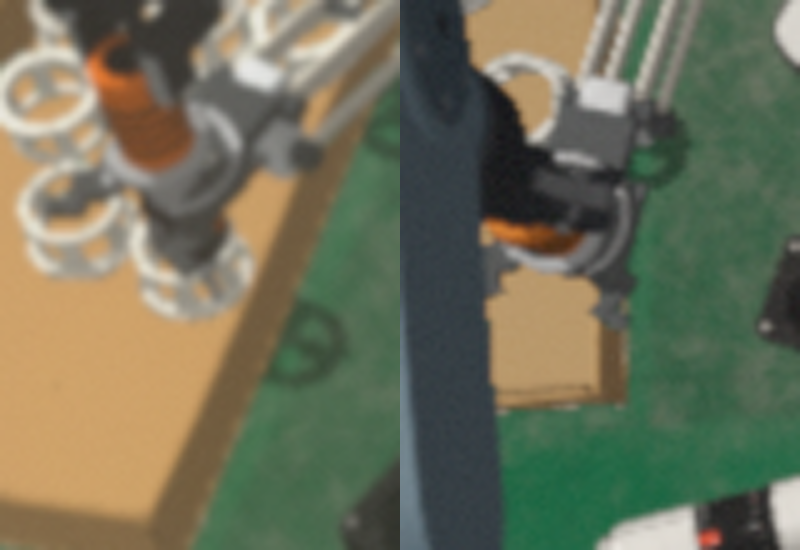

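Both crops show the neck in the slot with the collar over the seat, about 3–4 mm short of it towards the mouth. I move +4 mm along the arm, then lower gently.

servo_tool --pt "1 0.0038 -0.001 0 0 0 0" --pt "1 0 0 -0.003 0 0 0" --pt "1 0 0 -0.003 0 0 0" --pt "1 0 0 0 0 0 0" --pt "1 0 0 0 0 0 0"

```text
t: 9.43
eef_pos: [0.5133, 0.1671, 0.3312]
orientation: [0.139, 0.99, 0.0, 0.001]
ft_force: [-0.4, -0.1, -2.8]
opening: 0.374
grip_force: 61.8
```

servo_tool --pt "1 0 0 -0.003 0 0 0" --pt "1 0 0 -0.002 0 0 0" --pt "1 0 0 0 0 0 0" --pt "1 0 0 0 0 0 0"

```text
t: 9.77
eef_pos: [0.5135, 0.1671, 0.3265]
orientation: [0.139, 0.99, 0.0, 0.001]
ft_force: [-0.1, -0.2, -4.4]
opening: 0.37
grip_force: 61.8
```

servo_tool --pt "1 0 0 -0.002 0 0 0" --pt "1 0 0 -0.002 0 0 0" --pt "1 0 0 0 0 0 0" --pt "1 0 0 0 0 0 0"

```text
t: 10.1
eef_pos: [0.5135, 0.1671, 0.3225]
orientation: [0.139, 0.99, 0.0, 0.001]
ft_force: [0.0, -0.3, -3.1]
opening: 0.373
grip_force: 61.8
```

servo_tool --pt "1 0 0 -0.003 0 0 0" --pt "1 0 0 -0.003 0 0 0" --pt "1 0 0 -0.003 0 0 0" --pt "1 0 0 0 0 0 0" --pt "1 0 0 0 0 0 0"

```text
t: 10.52
eef_pos: [0.5135, 0.1671, 0.3134]
orientation: [0.139, 0.99, 0.0, 0.001]
ft_force: [-0.5, 0.5, -1.6]
opening: 0.37
grip_force: 61.9
```

servo_tool --pt "1 0 0 -0.003 0 0 0" --pt "1 0 0 -0.003 0 0 0" --pt "1 0 0 -0.003 0 0 0" --pt "1 0 0 0 0 0 0" --pt "1 0 0 0 0 0 0"

```text
t: 10.93
eef_pos: [0.5135, 0.1671, 0.3044]
orientation: [0.139, 0.99, 0.0, 0.001]
ft_force: [-0.5, 0.5, -1.7]
opening: 0.37
grip_force: 61.9
```

Run:
```python
from h import *
s=status.sense();p,M=tool(s);print(s['t'],p,s['ft_force'],s['moment'])
a=snap('side','s6.png');b=snap('top','t6.png');a0=cv2.imread('pics/side0.png');a5=cv2.imread('pics/s5.png')
# head displacement via template of the white plate on the head
for n,i0,i1,(r0,r1,c0,c1) in(('side',a5,a,(190,204,178,196)),('top',cv2.imread('pics/t5.png'),b,(242,256,176,196))):
    m=cv2.matchTemplate(i1[r0-20:r1+20,c0-20:c1+20],i0[r0:r1,c0:c1],cv2.TM_CCOEFF_NORMED);_,v,_,l=cv2.minMaxLoc(m);print(n,v,l[0]-20,l[1]-20)
```

```text
10.9333 [0.5135 0.1671 0.3044] [-0.481   0.4656 -1.7095] [ 0.0037  0.099  -0.0042]
side 0.950470507144928 1 6
top 0.9386841058731079 1 2
```

servo_tool --pt "1 -0.003 0.0007 0 0 0 0" --pt "1 0 0 0 0 0 0" --pt "1 -0.0012 -0.005 0 0 0 1" --pt "1 -0.0012 -0.005 0 0 0 1" --pt "1 -0.0011 -0.0051 0 0 0 1" --pt "1 -0.001 -0.0051 0 0 0 1" --pt "1 0 0 0 0 0 0" --pt "1 0 0 0 0 0 0"

```text
t: 11.7
eef_pos: [0.5061, 0.1474, 0.3048]
orientation: [0.105, 0.995, 0.0, 0.002]
ft_force: [-0.5, -0.2, -2.0]
opening: 0.371
grip_force: 62.0
```

servo_tool --pt "1 -0.0017 -0.0103 0 0 0 2" --pt "1 -0.0014 -0.0103 0 0 0 2" --pt "1 -0.001 -0.0103 0 0 0 2" --pt "1 -0.0006 -0.0104 0 0 0 2" --pt "1 0 0 0 0 0 0" --pt "1 0 0 0 0 0 0"

```text
t: 12.2
eef_pos: [0.5015, 0.1063, 0.3048]
orientation: [0.036, 0.999, 0.0, 0.002]
ft_force: [-0.6, -0.7, -2.0]
opening: 0.371
grip_force: 62.0
```

servo_tool --pt "1 -0.0002 -0.0103 0 0 0 2" --pt "1 0 -0.0078 0 0 0 1.5" --pt "1 0 0 0 0 0 0" --pt "1 0 0 0 0 0 0"

```text
t: 12.53
eef_pos: [0.5013, 0.0887, 0.3047]
orientation: [0.005, 1.0, 0.001, 0.002]
ft_force: [0.2, 0.2, -3.1]
opening: 0.369
grip_force: 62.0
```

Run:
```python
from h import *
s=status.sense();p,M=tool(s);print(s['t'],p,s['ft_force'],s['moment'])
print('jig',tri((221.1,284.1),(231.6,290.4)),onz('side',(221.1,284.1),.028),onz('top',(231.6,290.4),.028))
a=snap('side','s7.png');b=snap('top','t7.png')
r=lambda a:cv2.resize(a,None,fx=5,fy=5,interpolation=cv2.INTER_CUBIC)
cv2.imwrite('pics/c8.png',np.hstack([r(a[200:310,170:250]),r(b[220:330,180:260])]))
```

```text
12.5333 [0.5013 0.0887 0.3047] [ 0.1631  0.2348 -3.084 ] [-0.1962  0.085   0.0489]
jig (array([0.497 , 0.0872, 0.0214]), np.float64(0.00048394986073984497)) [0.4936 0.0846 0.028 ] [0.4961 0.0862 0.028 ]
```

View pics/c8.png

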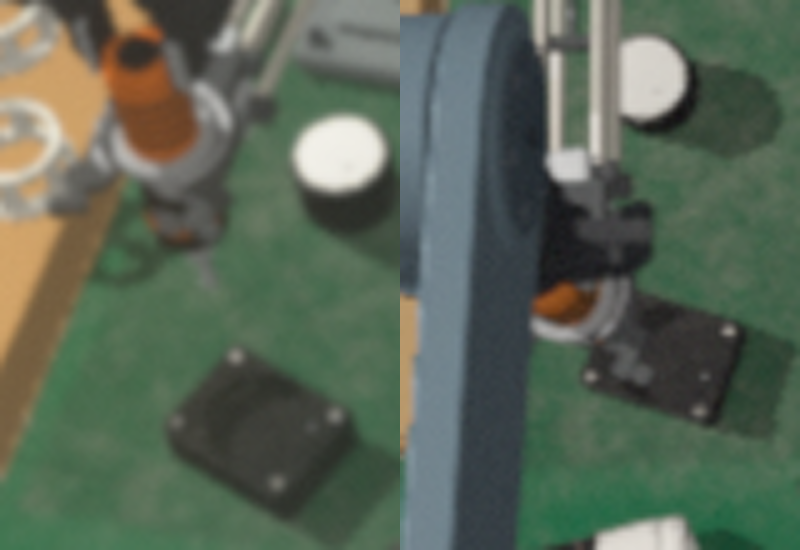

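The crop shows the collar still in the fork, which swung along with it. In the side view the driver stands over the jig, whose estimated centre is (0.495,0.086) against a driver at about (0.500,0.089). Now I let the arm sink.

servo_tool --pt "1 0 0 -0.004 0 0 0" --pt "1 0 0 -0.004 0 0 0" --pt "1 -0.0005 0 -0.004 0 0 0" --pt "1 -0.0005 0 -0.004 0 0 0" --pt "1 -0.0005 0 -0.004 0 0 0" --pt "1 0 0 -0.004 0 0 0" --pt "1 0 0 -0.004 0 0 0" --pt "1 0 0 -0.004 0 0 0" --pt "1 0 0 -0.004 0 0 0" --pt "1 0 0 -0.004 0 0 0" --pt "1 0 0 0 0 0 0" --pt "1 0 0 0 0 0 0"

```text
t: 13.63
eef_pos: [0.4997, 0.0882, 0.2645]
orientation: [0.004, 1.0, 0.0, 0.002]
ft_force: [0.1, 0.8, -1.3]
opening: 0.37
grip_force: 62.1
```

```bash
cat > f.py <<'E'
from h import *
F=[]
for i in range(8):
    s=status.sense();F.append(np.r_[s['ft_force'],s['moment']]);optics.grab_frame('top')
print(s['t'],s['eef_pos'],np.mean(F,0),np.std(F,0))
E
python3 f.py
```

```text
13.9833 [0.4998 0.0882 0.2649] [-0.0183  0.2084 -0.8211  0.0208 -0.0608  0.0181] [0.3134 0.6218 0.4524 0.0416 0.0146 0.0175]
```

servo_tool --pt "1 0 0 -0.004 0 0 0" --pt "1 0.0005 0 -0.004 0 0 0" --pt "1 0.0005 0 -0.004 0 0 0" --pt "1 0.0005 0 -0.004 0 0 0" --pt "1 0.0005 0 -0.004 0 0 0" --pt "1 0.0005 0 -0.003 0 0 0" --pt "1 0 0 0 0 0 0" --pt "1 0 0 0 0 0 0" --pt "1 0 0 0 0 0 0" --pt "1 0 0 0 0 0 0"

```text
t: 14.87
eef_pos: [0.5021, 0.0882, 0.2418]
orientation: [0.004, 1.0, 0.0, 0.001]
ft_force: [-1.3, 0.9, -0.7]
opening: 0.367
grip_force: 62.2
```

```bash
python3 f.py; python3 f.py
```

```text
15.2167 [0.5022 0.0882 0.2417] [-1.106  -0.0191 -0.4802 -0.0699  0.2712 -0.0229] [0.4525 0.4009 0.4726 0.0241 0.0265 0.0324]
15.6167 [0.5022 0.0882 0.2417] [-1.4719 -0.318  -0.3384 -0.0856  0.2809 -0.0005] [0.4733 0.3572 0.4076 0.0198 0.027  0.0216]
```

servo_tool --pt "1 -0.0015 0 0 0 0 0" --pt "1 -0.0015 0 0 0 0 0" --pt "1 0 0 0 0 0 0" --pt "1 0 0 0 0 0 0"

```text
t: 16.0
eef_pos: [0.4999, 0.0883, 0.2422]
orientation: [0.004, 1.0, 0.0, 0.003]
ft_force: [2.0, 0.2, 0.1]
opening: 0.368
grip_force: 62.3
```

```bash
python3 f.py; python3 f.py
```

```text
16.35 [0.4995 0.0882 0.2419] [ 2.745   0.6671  0.3942  0.0815 -0.5192  0.0315] [0.6144 0.5559 0.3176 0.0257 0.0475 0.0215]
16.75 [0.4993 0.0882 0.2417] [ 3.3643  0.7234  0.2075  0.1111 -0.6543  0.0355] [0.4924 0.2821 0.317  0.0242 0.0286 0.0148]
```

servo_tool --pt "1 0.002 0 0 0 0 0" --pt "1 0 0 0 0 0 0" --pt "1 0 0 0 0 0 0" --pt "1 0 0 0 0 0 0"

```text
t: 17.13
eef_pos: [0.5007, 0.0882, 0.2413]
orientation: [0.004, 1.0, 0.0, 0.001]
ft_force: [0.1, 0.0, -0.7]
opening: 0.371
grip_force: 62.3
```

```bash
python3 f.py; python3 f.py
```

```text
17.4833 [0.5009 0.0882 0.2415] [-0.6186 -0.0401 -0.2909 -0.0152  0.0916 -0.0315] [0.6741 0.3392 0.4503 0.0335 0.0616 0.0335]
17.8833 [0.5011 0.0882 0.2416] [-1.5274  0.146  -0.5515 -0.0559  0.2319 -0.0381] [0.78   0.2077 0.3452 0.0243 0.0316 0.0338]
```

servo_tool --pt "1 -0.001 0 -0.003 0 0 0" --pt "1 0 0 -0.003 0 0 0" --pt "1 0 0 -0.002 0 0 0" --pt "1 0 0 0 0 0 0" --pt "1 0 0 0 0 0 0" --pt "1 0 0 0 0 0 0"

```text
t: 18.43
eef_pos: [0.5007, 0.0882, 0.234]
orientation: [0.004, 1.0, 0.001, 0.002]
ft_force: [3.5, 0.3, 0.4]
opening: 0.37
grip_force: 62.3
```

```bash
python3 f.py; python3 f.py
```

```text
18.7833 [0.5005 0.0882 0.2339] [ 2.9788  0.4062  0.6881  0.0843 -0.591   0.0411] [0.6669 0.2277 0.3677 0.0165 0.0563 0.0133]
19.1833 [0.5003 0.0882 0.2337] [ 3.7172  0.7335  0.4093  0.0942 -0.689   0.0371] [0.4508 0.3765 0.2423 0.0173 0.0266 0.0396]
```

servo_tool --pt "1 0.001 0 0.001 0 0 0" --pt "1 0.0003 0 0.001 0 0 0" --pt "1 0 0 0.001 0 0 0" --pt "1 0 0 0 0 0 0" --pt "1 0 0 0 0 0 0" --pt "1 0 0 0 0 0 0" --grip_force 25

```text
t: 19.73
eef_pos: [0.5011, 0.0882, 0.2364]
orientation: [0.004, 1.0, 0.0, 0.001]
ft_force: [1.0, 1.6, -0.0]
opening: 0.369
grip_force: 62.3
```

```bash
python3 f.py; python3 f.py
```

```text
20.0833 [0.5013 0.0882 0.2365] [ 0.1145  0.455  -0.0068 -0.0155 -0.0208 -0.0026] [0.5873 0.7657 0.4736 0.03   0.0567 0.0457]
20.4833 [0.5014 0.0882 0.2366] [-0.477   0.2102 -0.1101 -0.0306  0.1147 -0.0132] [0.6223 0.5335 0.3983 0.0171 0.0447 0.022 ]
```

servo_tool --pt "0.62 0 0 0 0 0 0" --pt "0.6 0 0 0 0 0 0" --pt "0.58 0 0 0 0 0 0" --pt "0.56 0 0 0 0 0 0" --pt "0.53 0 0 0 0 0 0" --pt "0.5 0 0 0 0 0 0" --pt "0.4 0 0 0 0 0 0" --pt "0.3 0 0 0 0 0 0" --pt "0.2 0 0 0 0 0 0" --pt "0.1 0 0 0 0 0 0" --pt "0 0 0 0 0 0 0" --pt "0 0 0 0 0 0 0"

```text
t: 21.53
eef_pos: [0.5015, 0.0882, 0.2367]
orientation: [0.004, 1.0, 0.0, 0.002]
ft_force: [0.2, -0.9, 0.7]
opening: 1.0
grip_force: 0.0
```

Run:
```python
from h import *
s=status.sense();p,M=tool(s);print(s['t'],p,s['opening'],s['grip_force'],s['ft_force'])
a=snap('side','s8.png');b=snap('top','t8.png')
r=lambda a:cv2.resize(a,None,fx=5,fy=5,interpolation=cv2.INTER_CUBIC)
cv2.imwrite('pics/c9.png',np.hstack([r(a[200:310,170:250]),r(b[220:330,180:260])]))
th=np.linspace(0,6.28,100)
print('expected bit',proj('side',[.5,.088,.083]),'collar top c',proj('side',[.5,.088,.205]))
# collar/lip bright mask
```

```text
21.5333 [0.5015 0.0882 0.2367] 0.9998950237456815 0.0 [ 0.1607 -0.8601  0.6858]
expected bit [[216.9487 270.3329]] collar top c [[207.9103 242.391 ]]
```

View pics/c9.png

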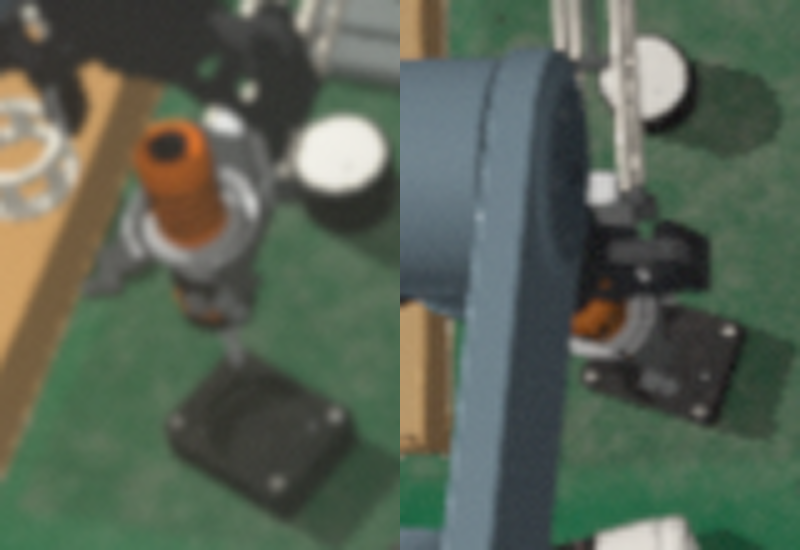

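The final crop shows the driver hanging upright in the fork, with the bit at side (216.9,271.3) where I expected it and the fingers open and clear. I withdraw straight up.

servo_tool --pt "0 0 0 0.005 0 0 0" --pt "0 0 0 0.01 0 0 0" --pt "0 0 0 0.015 0 0 0" --pt "0 0 0 0.02 0 0 0" --pt "0 0 0 0.025 0 0 0" --pt "0 0 0 0.03 0 0 0" --pt "0 0 0 0.03 0 0 0" --pt "0 0 0 0.03 0 0 0" --pt "0 0 0 0 0 0 0" --pt "0 0 0 0 0 0 0" --pt "0 0 0 0 0 0 0" --pt "0 0 0 0 0 0 0"

```text
t: 22.63
eef_pos: [0.501, 0.0882, 0.4005]
orientation: [0.004, 1.0, 0.001, 0.001]
ft_force: [-0.4, -0.8, 0.3]
opening: 0.998
grip_force: 0.0
```

Run:
```python
from h import *
im0=cv2.imread('pics/s8.png')
s=status.sense();print(s['t'],s['eef_pos'])
a=snap('side','s9.png')
m=cv2.matchTemplate(a[245:290,195:235],im0[255:280,205:225],cv2.TM_CCOEFF_NORMED);_,v,_,l=cv2.minMaxLoc(m);print('bit shift',v,l[0]-10,l[1]-10)
a2=optics.grab_frame('side')[:,:,::-1];print('still diff',np.abs(a2[220:280,180:240].astype(int)-a[220:280,180:240]).mean())
from station import close_job
if v>.85 and abs(l[0]-10)<=2 and abs(l[1]-10)<=4: print(close_job())
```

```text
22.6333 [0.501  0.0882 0.4005]
bit shift 0.9915000200271606 0 0
still diff 0.8495370370370371
the job is handed in; nothing more can be done
None
```

The orange screwdriver hangs upright and at rest in the balancer fork over the larger jig's pocket, the gripper is clear of it, and the job is handed in at about 23 s; no verdict was returned.

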